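Slide the broken plate off the nest into the scrap tray

ROBOT

A 7-joint arm with a two-finger parallel gripper is mounted at the origin on a cart in front of the work surface, level with it; the furniture and walls round the work are solid. World frame = base frame: x ahead of the robot, y to its left, z up, the work surface at z = 0. Lengths are in mm, angles in rad, forces in N, time in s.
With the tool pointing down it reaches from about 400 to 875 mm from the base axis. Payload 4.4 kg.
Tool frame: the origin (TCP) lies on the centre line of the jaws, within the pads' length; the fingertips stand 8 mm ahead of it and the grasp point (between the pads) lies 11 mm behind it; z points along the fingers, y is the line along which they close (so a half turn about z gives the same grasp; the last joint's range is limited). The gripper opens to 85 mm and grips with 20 to 120 N. Pads are 22 mm wide; open, the fingers measure 114 mm over their backs; the gripper's body (76 mm by 85 mm) begins 54 mm behind the grasp point. The pads swing forward as they close: fully open they stand 13 mm farther back than shut.
Start: joints at [-1.296, 0.628, 0.038, 1.517, -0.027, 0.996, -0.02], TCP at [217.234, 612.64, 239.313] pointing down, gripper open.
Joint ranges: [-3.06, 3.06], [-0.37, 2.12], [-1.25, 1.32], [0.18, 2.47], [-1.1, 4.24], [0.23, 1.98], [-2.94, 2.94]. Speed limits (rad/s): [2.57, 2.57, 3.14, 3.14, 3.14, 3.14, 3.14].

INTERFACE

Orientations are given as a unit quaternion [w, x, y, z].
In Python, from plant import arm, optics, workorder gives the robot as it stands.
- The arm moves only by the tool send_rows, never from a script. Its argument "increments" is a list that holds one entry, the list of rows, each a list of 5 numbers: the shift along the tool's x, y, z in units of 40 mm (1.0 is 40 mm), then the turn about the tool's z in degrees, then the opening, from -1 (shut) to 1 (fully open). A call has 1 to 20 rows; each row shifts and turns the commanded pose from where the row before left it, along the tool's axes as they then stand; what a row does not reach is not made up. A row lasts 1/12 s, in which the tool goes at most 41.7 mm and 7.16 degrees, less where a joint would pass 70% of its speed; a pose out of reach is approached as far as the arm can. A call is refused whole if a number of a shift passes 1 or a number of a turn 7.16, either way. A call with a gripper value outside its range is refused whole. The fingers move at their own pace and stop on an object; "squeeze" is the grip in N (left out, the last holds). Time passes only in rows, so rows that do not move let the fingers close. It gives the time, the measured TCP pose, the force, the opening and the grip force at its end, in the units of the state.
- arm.get_obs(): the state, without advancing time (a new reading comes with each control period).
- optics.get_image(name): name is "side" or "top" or "wrist"; returns a dict with "image" (480x640x3 uint8, red, green, blue), "z_map" (480x640 float32, mm along the optical axis (not along the pixel's ray), 0 where there is no reading), "vertical_fov" (degrees; the focal length in pixels is half the picture's height over the tangent of half this angle, whatever the lens; pixels are square), "cx", "cy" (the principal point, pixels), "R" (3x3) and "t" (3): a world point X has camera coordinates R X + t. Camera axes: x right, y down, z forward; pixel columns grow to the right and rows downward; lengths in mm; the calibration is good to about 2 mm. A picture is of the moment at which its call begins.
- workorder.close_job(): hands the job in; it is judged then, once.
The state is a dict: "clock": time; "joint_pos": joint angles; "qvel": joint speeds; "tau": joint torques, N m; "tool_pos": TCP position; "eef_rot": TCP orientation; "ft_force": force on the tool from outside, world axes, zero at the start; "wrist_torque": the same for the moment, N m; "grip_width": opening from 0.0 (shut) to 1.0 (fully open); "gripper_force": force on a finger pad.
Only numpy, scipy, OpenCV 4.12 (cv2) and the standard library are available. Lean on these libraries where they do the work, as an engineer would, in place of code of your own. Each camera call takes 0.05 s, during which the arm holds its last target. There are 200 camera calls.

TASK

One of the two plates in the raised nest has a corner broken off: scrap it. Turn the keeper at the open end until it points along the lanes and clears them, then press a closed fingertip gently on top of the broken plate (under about 20 N) and slide it along its lane, without lifting it, over the edge so that it drops into the tray below. Leave the whole plate in its lane and do not disturb the spool, the dish or the oil bottle.

Things in the scene. Friction and masses are not known exactly. Their poses are not given: they have to be found in the camera images.
- nest: Fixed raised wooden nest with an aluminium deck, 130 mm along x, 152 mm along y; origin at the centre of its underside; deck 70 mm above it. Two lanes 56 mm wide run along x, centred on y = +37 and -37 mm; either may hold the broken plate. The end at x = +65 mm is open. Rigid: pressing 1 mm too deep with a stiff arm is already too hard, so press by the felt force
- nest_edge (a point): Middle of the deck's upper edge at the nest's open end, axes as the nest's (+x points out over the tray). At the other end back stops (x = -130 to -122 mm from here) rise 12 mm over the deck, 2 to 5 mm behind the plates. Outer rails (y = 66 to 76 mm either side) are 8 mm high, flush with the plates; the rib between the lanes, 18 mm wide, is 3 mm high: the plates cannot be gripped
- keeper (a joint): Angle of the keeper: steel turn-button on a vertical pivot, 15 mm inside nest_edge; bar 60 x 12 x 5 mm, 4.5 to 9.5 mm over the deck. Near 0 it lies across and blocks both lanes; at 1.57 either way it lies along them over the rib, clear (tip 15 mm out past the edge). Counter-clockwise from above is positive; stops at 1.6; friction 0.08 N m, stays where left. Open beyond 1.3
- keeper_grip (a point): Point on the keeper's pivot axis at the height to grip its upright thumb-turn, 9 mm thick along this point's x (pinch across it), 32 mm long along its y (along the bar); its top is 11 mm above this point and its foot 15 mm below. Plate tops are 16.5 mm below this point
- broken_plate: Dark steel plate with one corner missing (14 x 14 mm, at x+ y+), 70 mm along x (along the lane), 53 mm along y, 8 mm thick, 0.13 to 0.23 kg; origin at the centre of its underside, on the deck; its front starts 47 to 51 mm from the edge. Oiled: friction on the deck about 0.35, far more under a fingertip: a press of 4 to 12 N drags it; 25 N of finger force is too much
- whole_plate: The good plate, the same size with all its corners, in the other lane; origin at the centre of its underside
- scrap_tray: Open grey plastic tray, loose, 0.7 kg, 150 x 164 x 42 mm outside, walls and floor 4 mm; origin at the centre of its underside. It stands on the worktop under the nest's open end, 6 to 20 mm from it
- thread_spool: Bystander: thread spool standing behind the nest, 33 mm across, 55 mm high; origin at the centre of its underside
- dish: Bystander: round enamel dish of snap sockets, 68 mm across, 19 mm high, beside the tray; origin at the centre of its underside
- oiler: Bystander: small oil bottle with a long spout, 42 mm across, 124 mm high; origin at the centre of its underside
There are look-alikes about, which are no part of the job. What is shaped like the broken_plate but blue, orange or yellow is not meant.

How it is judged (in metres and radians):
On the way, in this order (a step that is already met when the one before it is completed fails the run):
1. the keeper is turned clear of the lanes (beyond 1.3 rad either way) ((value of joint keeper above 1.3 rad or value of joint keeper below -1.3 rad)), for 0.2 s.
2. the broken plate, pressed by the fingers, is slid along the deck until its front is at the edge (its middle more than 30 mm ahead of the nest's middle) (x of broken_plate in the frame of nest above 0.03 m and contact force between the fingers and broken_plate above 0.5 N and z of broken_plate in the frame of nest above 0.045 m).
3. the broken plate lies in the scrap tray (x of broken_plate in the frame of scrap_tray between -0.07 and 0.07 m and y of broken_plate in the frame of scrap_tray between -0.077 and 0.077 m and z of broken_plate in the frame of scrap_tray between -0.005 and 0.046 m), for 0.2 s.
At the end, for the whole second after the job is handed in: The broken plate rests in the scrap tray (its middle within the tray's inside, less than 46 mm above the tray's underside; flat or leaning), the tray upright and at rest; the keeper is still turned beyond 1.3 rad either way; the whole plate lies within 10 mm of where it lay (all of step 3 and (value of joint keeper above 1.3 rad or value of joint keeper below -1.3 rad) and linear speed of each of broken_plate, scrap_tray below 0.02 m/s and angle between scrap_tray's own z axis and vertical below 0.1 rad and distance of whole_plate from where it was at the start of the episode below 0.01 m); the robot touches nothing.
It fails at once if more than 25 N of finger force on the broken plate (contact force between the fingers and broken_plate above 25 N).
It fails at once if the broken plate lifted more than 15 mm off the deck (z of broken_plate in the frame of nest above 0.085 m).
It fails at once if the whole plate shifted by more than 10 mm (distance of whole_plate from where it was at the start of the episode above 0.01 m).
It fails at once if the spool, the dish or the oil bottle moved by more than 20 mm (distance of any of thread_spool, dish, oiler from where it was at the start of the episode above 0.02 m).
It also fails if it takes over 64 s, if anything falls off the work surface, if the arm or the gripper's body presses on something with over 40 N, if the wrist force passes 120 N, or if a joint passes its speed limit or range.

## Working session

There is one attempt and no reset: what is moved stays moved. The work goes in short steps, Python scripts to look and compute and a tool call to move; the robot and the scene stay as the last step left them, time stands still between calls to the robot, and variables do not carry over. Pictures are saved under pics/ and viewed, at most 13 in all, crops included, and the job is handed in when it is done.

Besides the shell and the picture viewer there is one more tool, called after "Call:" as a command line: name --argument value ..., lists and objects as JSON in quotes. send_rows: Moves the arm, as the interface text tells. Its arguments: {"type":"object","properties":{"increments":{"type":"array","items":{"type":"array","items":{"type":"array","items":{"type":"number"}}}},"squeeze":{"type":"number"}},"required":["increments"]}

```bash
mkdir -p pics
cat > h.py <<'E'
import numpy as np, cv2
from plant import arm, optics, workorder
def shot(n,f):
    d=optics.get_image(n); np.savez('pics/'+f+'.npz',**d)
    cv2.imwrite('pics/'+f+'.png',d['image'][:,:,::-1]); return d
def load(f): return dict(np.load('pics/'+f+'.npz'))
def foc(d): return 240/np.tan(np.radians(float(d['vertical_fov']))/2)
def pt(d,u,v,z=None):
    r=np.array([(u-d['cx'])/foc(d),(v-d['cy'])/foc(d),1.])
    R,t=d['R'],d['t']; c=-R.T@t; w=R.T@r
    if z is None:
        return c+w*np.median(d['z_map'][int(v)-1:int(v)+2,int(u)-1:int(u)+2])
    return c+w*(z-c[2])/w[2]
E
python3 - <<'E'
from h import *
a=shot('top','top0')
b=shot('side','side0')
print({k:a[k] for k in('vertical_fov','cx','cy','R','t')}); print(arm.get_obs())
cv2.imwrite('pics/both0.png',cv2.resize(np.hstack([a['image'],b['image']])[:,:,::-1],(800,300)))
E
```

```text
{'vertical_fov': 46.34951584384193, 'cx': 320.1075241151175, 'cy': 234.00880085561468, 'R': array([[-0.0050826 , -0.99996791,  0.00619301],
       [-0.98720235,  0.00403038, -0.15942172],
       [ 0.15939165, -0.00692403, -0.98719115]]), 't': array([  -4.09290417,  579.22941722, 1194.16243269])}
{'clock': 0.1, 'joint_pos': array([-1.29581941,  0.62927595,  0.03844635,  1.51826928, -0.02698307,
        0.99630607, -0.01998011]), 'qvel': array([ 0.00129461, -0.00271594, -0.00230713, -0.0024468 , -0.00028119,
        0.0013947 , -0.00044922]), 'tau': array([ 3.80747209e-03, -5.64540017e+01,  1.23070121e+00, -1.93976122e+01,
        1.12754584e-02,  5.41772650e-03, -5.53480142e-07]), 'tool_pos': array([217.0350143 , 612.11035277, 238.46620354]), 'eef_rot': array([-1.30773969e-04,  1.69551442e-01,  9.85520954e-01, -8.60412107e-04]), 'ft_force': array([ 0.30492942, -1.07843251,  0.07180437]), 'wrist_torque': array([-0.04876893,  0.02561226,  0.03498439]), 'gripper_force': 0.0, 'grip_width': 1.0053093766642194}
```

View pics/top0.png

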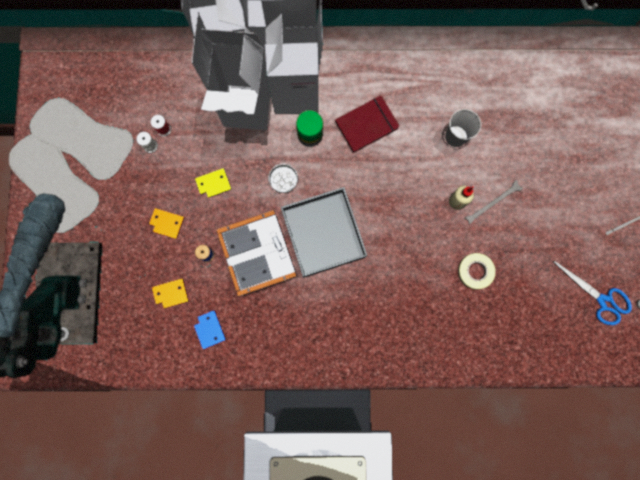

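The nest is at about (258,253), with its open end facing right and slightly up towards the tray at (323,232). The dish is at (283,179), the spool at (203,252) and the oiler at (462,197). Next I enlarge the nest.

Run:
```python
from h import *
a=load('top0')
c=a['image'][180:310,190:375,::-1]
cv2.imwrite('pics/crop0.png',cv2.resize(c,None,fx=4.3,fy=4.3,interpolation=cv2.INTER_CUBIC))
for n,u,v in [('nest',258,253),('tray',323,232),('dish',283,179),('oil',462,197),('spool',203,252)]:
    print(n,pt(a,u,v).round(0))
```

```text
nest [534. 127.  72.]
tray [591. -14.   3.]
dish [715.  78.   7.]
oil [ 656. -319.   70.]
spool [541. 252.  41.]
```

View pics/crop0.png

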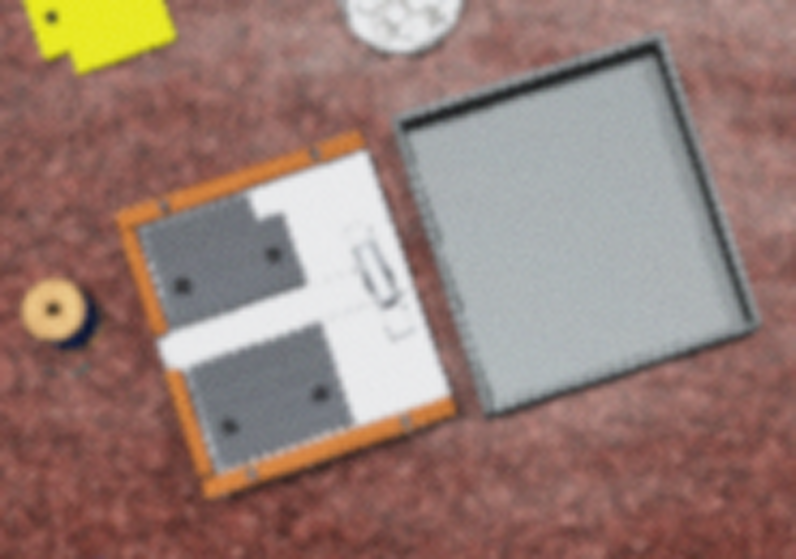

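View pics/side0.png

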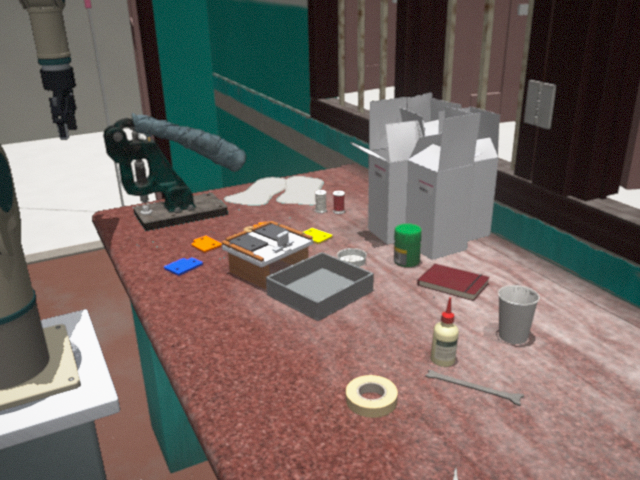

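```bash
cat >> h.py <<'E'
from scipy.spatial.transform import Rotation as Ro
def tool():
    o=arm.get_obs(); q=o['eef_rot']; return o['tool_pos'],Ro.from_quat([q[1],q[2],q[3],q[0]]).as_matrix(),o
def delta(target,yaw=None):
    "remaining shift in tool axes (mm), yaw turn about tool z (deg) so tool y points at yaw(world deg) mod 180"
    p,R,o=tool(); d=R.T@(np.array(target)-p); cy=np.degrees(np.arctan2(R[1,1],R[0,1]))
    print('shift mm',d.round(1),'rows units',(d/40).round(3),'y-yaw',round(cy,2))
    if yaw is not None: print('turn', -((yaw-cy+90)%180-90))
    return d
E
python3 - <<'E'
from h import *
a=load('top0')
P=lambda u,v,z: pt(a,190+u/4.3,180+v/4.3,z)
C=np.array([P(u,v,78) for u,v in[(118,215),(362,135),(455,405),(207,493)]]);print(C.round(1))
c=C.mean(0); ex=(C[1]+C[2]-C[0]-C[3])[:2]; print('nest',c,'ang',np.degrees(np.arctan2(ex[1],ex[0])))
print('sizes',[np.linalg.norm(C[i]-C[i-1]).round(1) for i in range(4)])
e=ex/np.linalg.norm(ex); print('edge',c[:2]+65*e,'pivot',c[:2]+50*e)
print('thumb seen',P(377,272,70+27))
print('bar tips',P(357,230,79),P(400,330,79))
d=delta([*(c[:2]+50*e),239],np.degrees(np.arctan2(ex[1],ex[0])))
E
```

```text
[[583.8 214.8  78. ]
 [624.2  92.8  78. ]
 [487.6  45.7  78. ]
 [444.8 167.7  78. ]]
nest [535.09319292 130.23330573  78.        ] ang -71.15383046200039
sizes [np.float64(146.8), np.float64(128.5), np.float64(144.5), np.float64(129.3)]
edge [556.09003959  68.71800333] pivot [551.24461344  82.91384234]
thumb seen [551.60388536  83.45188326  97.        ]
bar tips [575.5031736   94.86200406  79.        ] [525.01208979  73.06234599  79.        ]
shift mm [-4.918e+02 -3.871e+02  2.000e-01] rows units [-1.2296e+01 -9.6770e+00  4.0000e-03] y-yaw 70.48
turn -38.36965869010231
```

Call:
send_rows --increments '[[[-0.5, -0.4, 0, 0, 1], [-0.6, -0.47, 0, 0, 1], [-0.6, -0.47, 0, 0, 1], [-0.6, -0.47, 0, 0, 1], [-0.6, -0.47, 0, 0, 1], [-0.6, -0.47, 0, 0, 1], [-0.6, -0.47, 0, 0, 1], [-0.6, -0.47, 0, 0, 1], [-0.6, -0.47, 0, 0, 1], [-0.6, -0.47, 0, 0, 1], [-0.6, -0.47, 0, 0, 1], [-0.6, -0.47, 0, 0, 1], [-0.6, -0.47, 0, 0, 1], [-0.6, -0.47, 0, 0, 1], [-0.6, -0.47, 0, 0, 1], [-0.6, -0.47, 0, 0, 1], [-0.6, -0.47, 0, 0, 1], [-0.6, -0.47, 0, 0, 1], [-0.6, -0.47, 0, 0, 1], [-0.6, -0.47, 0, 0, 1]]]'

```text
clock: 1.77
tool_pos: [541.5, 100.4, 239.0]
eef_rot: [-0.0, 0.17, 0.986, -0.0]
ft_force: [0.9, 0.2, -0.8]
grip_width: 1.001
gripper_force: 0.0
```

Call:
send_rows --increments '[[[0, 0, 0, -6, 1], [0, 0, 0, -6, 1], [0, 0, 0, -6, 1], [0, 0, 0, -6, 1], [0, 0, 0, -6, 1], [0, 0, 0, -6, 1], [0, 0, 0, 0, 1], [0, 0, 0, 0, 1]]]'

```text
clock: 2.43
tool_pos: [540.9, 101.6, 239.0]
eef_rot: [-0.0, -0.142, 0.99, 0.0]
ft_force: [-0.3, -0.4, -0.2]
grip_width: 1.0
gripper_force: 0.0
```

Run:
```python
from h import *
d=delta([551.3,83.2,200],-71.2+4)
w=shot('wrist','w1'); print(tool()[2])
```

```text
shift mm [ -4.8 -20.6  39. ] rows units [-0.121 -0.514  0.975] y-yaw 106.29
turn -6.506503815631447
{'clock': 2.4833, 'joint_pos': array([-0.16714094,  0.48648932, -0.10257885,  1.79613514,  0.06292008,
        0.86267993,  1.55628752]), 'qvel': array([-0.00706646, -0.00213695,  0.00623615, -0.00281203, -0.00040746,
        0.00068299,  0.00629838]), 'tau': array([ 1.44231194e-01, -4.68965077e+01, -6.26387168e-01, -1.74900860e+01,
        1.62081246e-02,  4.61123462e-03,  3.08478763e-02]), 'tool_pos': array([540.95846326, 101.61244505, 239.05988418]), 'eef_rot': array([-2.83329714e-04, -1.41701729e-01,  9.89909359e-01,  2.36722635e-05]), 'ft_force': array([0.19384546, 0.65398976, 0.26960504]), 'wrist_torque': array([ 0.02786247, -0.00695219,  0.04866908]), 'gripper_force': 0.0, 'grip_width': 0.998553302585355}
```

View pics/w1.png

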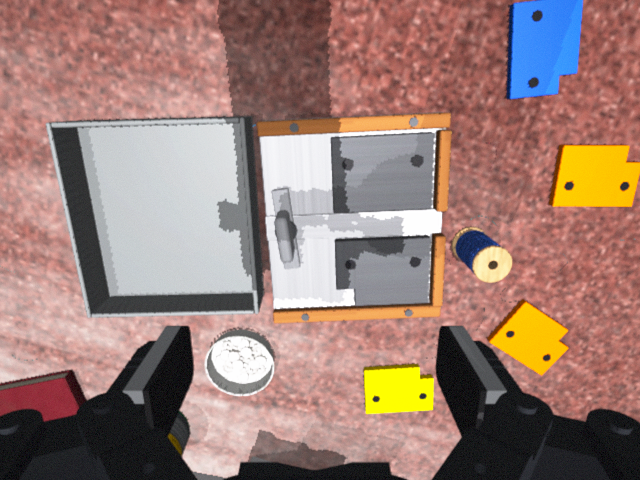

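Run:
```python
from h import *
w=load('w1')
cv2.imwrite('pics/w1c.png',cv2.resize(w['image'][100:340,240:470,::-1],None,fx=2.5*1,fy=2.5,interpolation=cv2.INTER_CUBIC)[:600])
for n,u,v,z in[('openTL',259,135,None),('deck',300,280,None),('plate',400,170,None),('thumbtop',286,250,None)]: print(n,pt(w,u,v,z).round(1))
```

```text
openTL [492.   49.8  79.3]
deck [589.7 105.6  71.3]
plate [487.5 149.   79.7]
thumbtop [556.5  87.8 107. ]
```

View pics/w1c.png

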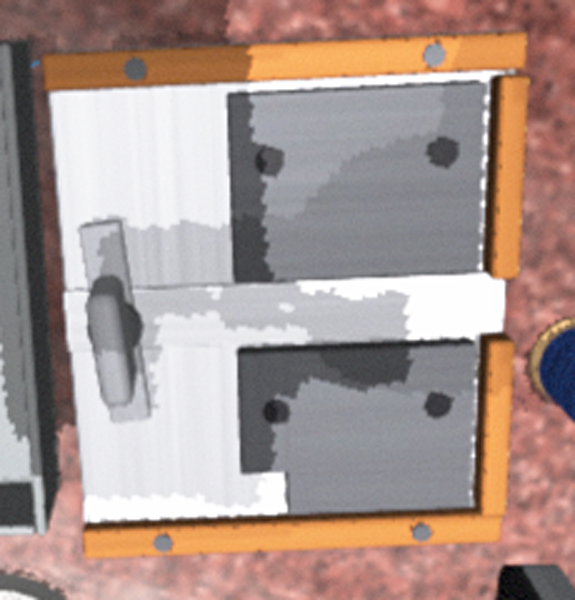

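Run:
```python
from h import *
w=load('w1')
P=lambda u,v,z: pt(w,240+u/2.5,100+v/2.5,z)
B=np.array([P(u,v,79.5) for u,v in[(80,227),(120,221),(150,415),(112,422)]])
y=(B[2]+B[3]-B[0]-B[1])[:2]; print('pivot',B.mean(0),'bar ang',np.degrees(np.arctan2(y[1],y[0])),np.linalg.norm(y)/2)
E=np.array([P(43,57,78),P(85,556,78),P(85,525,70),P(50,92,70)]); print('front corners',E.round(1))
ey=(E[1]-E[0])[:2]; print('nest y ang',np.degrees(np.arctan2(ey[1],ey[0])),'edge mid',(E[0]+E[1])/2,(E[2]+E[3])/2)
for n,u,v in[('brk rear far',471,509),('brk rear near',471,343),('brk front near',240,350),('whole fr',228,93),('whole rear',482,82)]: print(n,P(u,v,78).round(1))
```

```text
pivot [551.04460934  84.83802864  79.5       ] bar ang 23.803545946853774 59.076798846579344
front corners [[484.8  46.6  78. ]
 [627.2  95.2  78. ]
 [621.   92.9  70. ]
 [494.   49.8  70. ]]
nest y ang 18.85610078590597 edge mid [556.0026751   70.91678248  78.        ] [557.46542095  71.34929117  70.        ]
brk rear far [578.2 205.4  78. ]
brk rear near [528.  186.1  78. ]
brk front near [548.9 121.8  78. ]
whole fr [479.8  97.1  78. ]
whole rear [457.8 162.2  78. ]
```

Call:
send_rows --increments '[[[0, 0, 0, -3.7, 0], [0, 0, 0, -3.7, -0.2], [-0.06, -0.25, 0.3, 0, -0.2], [0, -0.25, 0.6, 0, -0.2], [0, 0, 0.6, 0, -0.2], [0, 0, 0.6, 0, -0.2], [0, 0, 0.5, 0, -0.2], [0, 0, 0, 0, -0.2], [0, 0, 0, 0, -0.2]]]'

```text
clock: 3.23
tool_pos: [550.7, 83.7, 134.0]
eef_rot: [-0.002, -0.206, 0.979, -0.0]
ft_force: [1.3, 0.4, 1.1]
grip_width: 0.402
gripper_force: 0.0
```

Run:
```python
from h import *
d=delta([551.2,84.3,91],113.8)
```

```text
shift mm [-0.8  0.3 43. ] rows units [-0.021  0.008  1.074] y-yaw 113.74
turn -0.06213068977498892
```

Call:
send_rows --increments '[[[-0.02, 0, 0.35, 0, -0.2], [0, 0, 0.35, 0, -0.2], [0, 0, 0.35, 0, -0.2], [0, 0, 0, 0, -0.2], [0, 0, 0, 0, -1], [0, 0, 0, 0, -1], [0, 0, 0, 0, -1], [0, 0, 0, 0, -1], [0, 0, 0, 0, -1], [0, 0, 0, 0, -1]]]' --squeeze 30

```text
clock: 4.07
tool_pos: [553.6, 84.1, 94.8]
eef_rot: [0.002, -0.206, 0.978, -0.001]
ft_force: [0.8, -3.2, 7.4]
grip_width: 0.097
gripper_force: 35.1
```

Call:
send_rows --increments '[[[0, 0, 0, 0, -1], [0, 0, 0, 0, -1]]]'

```text
clock: 4.23
tool_pos: [553.6, 84.2, 94.8]
eef_rot: [0.002, -0.206, 0.978, -0.0]
ft_force: [1.3, -1.9, 7.2]
grip_width: 0.099
gripper_force: 35.1
```

Run:
```python
from h import *
d=delta([551.2,84.3,91],113.8);o=tool()[2];print(o['tool_pos'],o['ft_force'],o['wrist_torque'],o['joint_pos'])
```

```text
shift mm [2.1 1.1 3.8] rows units [0.053 0.027 0.095] y-yaw 113.83
turn 0.03011836752249053
[553.57567262  84.17430021  94.79211653] [ 1.33402527 -1.85759636  7.16377992] [-0.59871939 -0.10139443  0.0986842 ] [-0.13431247  0.70149245 -0.10372778  1.89509815  0.13048492  0.54836929
  1.66172915]
```

Call:
send_rows --increments '[[[0, 0, -0.05, 0, -1], [0, 0, 0, 3, -1], [0, 0, 0, 5, -1], [0, 0, 0, 5, -1], [0, 0, 0, 5, -1], [0, 0, 0, 5, -1], [0, 0, 0, 5, -1], [0, 0, 0, 5, -1], [0, 0, 0, 0, -1]]]'

```text
clock: 4.98
tool_pos: [553.7, 83.5, 94.9]
eef_rot: [0.002, 0.082, 0.997, -0.001]
ft_force: [3.2, -3.9, -8.7]
grip_width: 0.097
gripper_force: 33.1
```

Run:
```python
from h import *
d=delta([551.2,84.3,91]);o=tool()[2];print(o['tool_pos'],o['ft_force'],o['wrist_torque'],o['grip_width'],o['gripper_force'])
```

```text
shift mm [2.6 0.4 3.9] rows units [0.064 0.01  0.097] y-yaw 80.59
[553.65642655  83.47784701  94.90440618] [ 3.22866358 -3.87410524 -8.71401363] [-0.7737532  -1.16828169 -0.09104524] 0.09674539150487459 33.06188106536865
```

Call:
send_rows --increments '[[[0, 0, 0.025, 5, -1], [0, 0, 0, 5, -1], [0, 0, 0, 5, -1], [0, 0, 0, 5, -1], [0, 0, 0, 5, -1], [0, 0, 0, 5, -1], [0, 0, 0, 5, -1], [0, 0, 0, 5, -1], [0, 0, 0, 5, -1], [0, 0, 0, 5, -1], [0, 0, 0, 5, -1], [0, 0, 0, 2, -1], [0, 0, 0, 0, -1], [0, 0, 0, 0, -1]]]'

```text
clock: 6.15
tool_pos: [553.0, 82.5, 94.8]
eef_rot: [0.002, 0.546, 0.837, -0.0]
ft_force: [2.2, -6.5, 1.3]
grip_width: 0.096
gripper_force: 34.4
```

Run:
```python
from h import *
d=delta([551.2,84.3,91]);o=tool()[2];print(o['tool_pos'],o['ft_force'],o['wrist_torque'],o['grip_width'],o['gripper_force'])
```

```text
shift mm [ 2.4 -0.9  3.8] rows units [ 0.06  -0.023  0.095] y-yaw 23.75
[552.98931493  82.47744932  94.81495999] [ 2.20824207 -6.49672847  1.25062015] [-1.34440067 -0.33344448 -0.09200534] 0.09565309603772859 34.435710310935974
```

Call:
send_rows --increments '[[[0, 0, 0, 4, -1], [0, 0, 0, 0, -1], [0, 0, 0, 0, -0.3], [0, 0, 0, 0, -0.3], [0, 0, 0, 0, -0.3], [0, 0, 0, 0, -0.3], [0, 0, -0.4, 0, -0.3], [0, 0, -0.6, 0, -0.3], [0, 0, -0.6, 0, -0.3], [0, 0, -0.4, 0, -1], [0, 0, 0, 0, -1], [0, 0, 0, 0, -1]]]'

```text
clock: 7.15
tool_pos: [552.5, 85.5, 174.9]
eef_rot: [0.0, 0.574, 0.819, 0.001]
ft_force: [0.5, -0.4, -0.5]
grip_width: 0.001
gripper_force: 0.0
```

Run:
```python
from h import *
d=delta([558.6,179.6,110],18.9)
w=shot('wrist','w2')
cv2.imwrite('pics/t2.png',cv2.resize(np.vstack([w['image']])[:,:,::-1],(640,480)))
o=tool()[2];print(o['tool_pos'],o['ft_force'])
```

```text
shift mm [86.4 37.7 65.1] rows units [2.159 0.943 1.626] y-yaw 19.92
turn 1.0210206205351255
[551.71778637  85.34445273 173.99989101] [-0.29584042 -0.3633577  -0.33774505]
```

View pics/t2.png

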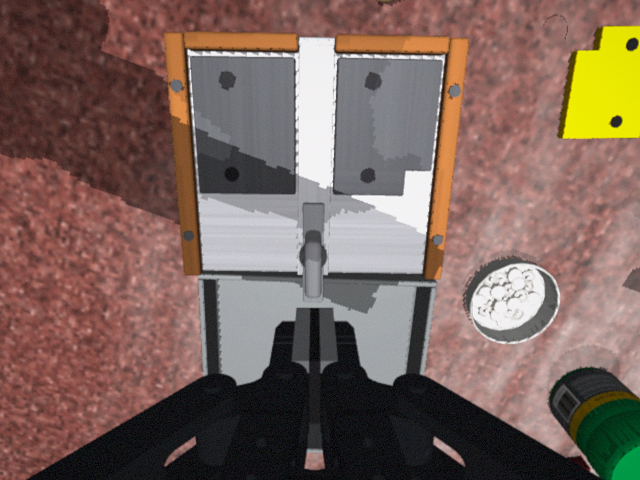

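The keeper bar at (313,255) now lies along the rib and both lanes are clear. The broken plate is the right one, at (387,125). I move above its rear part and descend.

Call:
send_rows --increments '[[[0.5, 0.2, 0, 1, -1], [0.6, 0.27, 0, 0, -1], [0.6, 0.26, 0, 0, -1], [0.45, 0.2, 0.3, 0, -1], [0, 0, 0.6, 0, -1], [0, 0, 0.6, 0, -1], [0, 0, 0.3, 0, -1], [0, 0, 0, 0, -1], [0, 0, 0, 0, -1]]]'

```text
clock: 7.95
tool_pos: [558.5, 177.5, 101.4]
eef_rot: [-0.001, 0.582, 0.813, -0.001]
ft_force: [0.5, 0.1, 1.4]
grip_width: 0.002
gripper_force: 0.0
```

Run:
```python
from h import *
d=delta([558.6,179.6,86],18.9)
o=tool()[2];print(o['tool_pos'],o['ft_force'])
```

```text
shift mm [ 2.   0.8 15.4] rows units [0.049 0.019 0.385] y-yaw 18.82
turn -0.07591847209836544
[558.54477121 177.51941986 101.38890586] [0.50712499 0.14852492 1.38671239]
```

Call:
send_rows --increments '[[[0.05, 0.02, 0.2, 0, -1], [0, 0, 0.1, 0, -1], [0, 0, 0, 0, -1], [0, 0, 0, 0, -1]]]'

```text
clock: 8.28
tool_pos: [559.4, 180.4, 90.6]
eef_rot: [0.0, 0.582, 0.813, 0.0]
ft_force: [0.2, 0.6, 0.5]
grip_width: 0.003
gripper_force: 0.0
```

Call:
send_rows --increments '[[[0, 0, 0.02, 0, -1], [0, 0, 0.02, 0, -1], [0, 0, 0, 0, -1], [0, 0, 0, 0, -1]]]'

```text
clock: 8.62
tool_pos: [559.3, 180.4, 88.9]
eef_rot: [0.0, 0.582, 0.813, 0.0]
ft_force: [0.3, -0.0, 0.1]
grip_width: 0.0
gripper_force: 0.0
```

Call:
send_rows --increments '[[[0, 0, 0.02, 0, -1], [0, 0, 0, 0, -1], [0, 0, 0, 0, -1]]]'

```text
clock: 8.87
tool_pos: [559.2, 180.4, 87.9]
eef_rot: [-0.0, 0.582, 0.813, -0.0]
ft_force: [0.4, -0.6, 0.8]
grip_width: -0.003
gripper_force: 0.0
```

Call:
send_rows --increments '[[[0, 0, 0.018, 0, -1], [0, 0, 0, 0, -1], [0, 0, 0, 0, -1]]]'

```text
clock: 9.12
tool_pos: [559.2, 180.3, 87.1]
eef_rot: [-0.0, 0.582, 0.813, -0.0]
ft_force: [0.3, 0.1, -0.5]
grip_width: 0.0
gripper_force: 0.0
```

Call:
send_rows --increments '[[[0, 0, 0.014, 0, -1], [0, 0, 0, 0, -1], [0, 0, 0, 0, -1]]]'

```text
clock: 9.37
tool_pos: [559.2, 180.4, 86.6]
eef_rot: [-0.0, 0.582, 0.813, -0.0]
ft_force: [0.2, 0.0, -0.1]
grip_width: -0.001
gripper_force: 0.0
```

Call:
send_rows --increments '[[[0, 0, 0.012, 0, -1], [0, 0, 0, 0, -1], [0, 0, 0, 0, -1]]]'

```text
clock: 9.62
tool_pos: [559.3, 180.4, 86.2]
eef_rot: [0.0, 0.582, 0.813, 0.0]
ft_force: [0.2, 0.0, 0.5]
grip_width: -0.001
gripper_force: 0.2
```

Call:
send_rows --increments '[[[0, 0, 0.01, 0, -1], [0, 0, 0, 0, -1], [0, 0, 0, 0, -1]]]'

```text
clock: 9.87
tool_pos: [559.3, 180.4, 86.1]
eef_rot: [-0.0, 0.582, 0.813, 0.0]
ft_force: [-0.9, -0.6, 5.8]
grip_width: 0.002
gripper_force: 2.5
```

Call:
send_rows --increments '[[[0, 0, 0.01, 0, -1], [0, 0, 0, 0, -1], [0, 0, 0, 0, -1]]]'

```text
clock: 10.12
tool_pos: [559.3, 180.4, 86.1]
eef_rot: [-0.0, 0.582, 0.813, 0.0]
ft_force: [-2.2, -0.1, 7.9]
grip_width: -0.003
gripper_force: 4.2
```

Call:
send_rows --increments '[[[0, 0, 0.008, 0, -1], [0, 0, 0, 0, -1], [0, 0, 0, 0, -1]]]'

```text
clock: 10.37
tool_pos: [559.3, 180.4, 86.1]
eef_rot: [-0.0, 0.582, 0.813, 0.0]
ft_force: [-2.3, -1.1, 10.3]
grip_width: 0.002
gripper_force: 5.4
```

Call:
send_rows --increments '[[[-0.05, 0, 0, 0, -1], [-0.1, 0, 0, 0, -1], [0, 0, 0, 0, -1]]]'

```text
clock: 10.62
tool_pos: [562.1, 175.4, 86.1]
eef_rot: [0.0, 0.582, 0.813, 0.001]
ft_force: [-1.0, 1.1, 9.2]
grip_width: -0.002
gripper_force: 4.4
```

Call:
send_rows --increments '[[[-0.1, 0, 0, 0, -1], [-0.1, 0, 0, 0, -1], [-0.1, 0, 0, 0, -1]]]'

```text
clock: 10.87
tool_pos: [565.9, 165.2, 86.1]
eef_rot: [0.0, 0.581, 0.814, 0.002]
ft_force: [-1.8, 2.3, 7.5]
grip_width: -0.003
gripper_force: 4.2
```

Call:
send_rows --increments '[[[-0.1, 0, 0.003, 0, -1], [-0.1, 0, 0.003, 0, -1], [-0.1, 0, 0.002, 0, -1], [0, 0, 0, 0, -1]]]'

```text
clock: 11.2
tool_pos: [570.5, 152.8, 86.1]
eef_rot: [0.001, 0.582, 0.813, 0.002]
ft_force: [-1.1, 0.5, 10.0]
grip_width: -0.002
gripper_force: 5.0
```

Run:
```python
from h import *
w=shot('wrist','w3'); print(tool()[2]['tool_pos'],tool()[2]['ft_force'])
```

```text
[570.46843594 152.78911282  86.11452547] [-0.82116572  0.11245524  9.5864935 ]
```

View pics/w3.png

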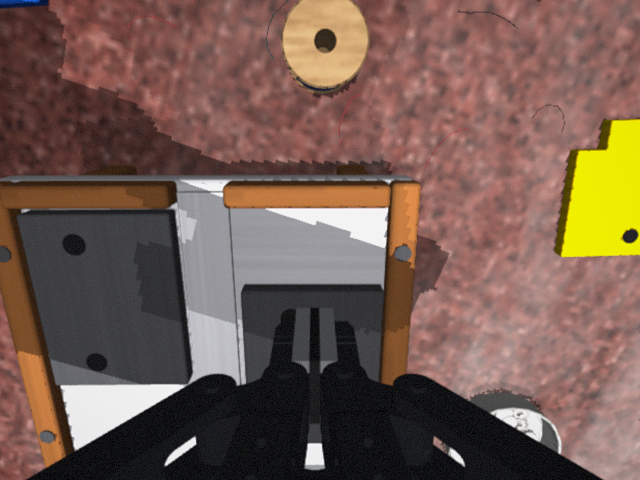

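The plate follows, with its rear edge now at row 286 and about 30 mm travelled. I continue.

Call:
send_rows --increments '[[[-0.1, -0.003, 0.002, 0, -1], [-0.1, -0.003, 0.002, 0, -1], [-0.1, -0.003, 0.002, 0, -1], [-0.1, -0.003, 0.002, 0, -1], [0, 0, 0, 0, -1]]]'

```text
clock: 11.67
tool_pos: [575.5, 137.8, 86.1]
eef_rot: [0.001, 0.582, 0.813, 0.002]
ft_force: [-0.4, 1.9, 11.3]
grip_width: -0.0
gripper_force: 5.9
```

Call:
send_rows --increments '[[[-0.1, -0.003, 0.002, 0, -1], [-0.1, -0.003, 0.002, 0, -1], [-0.1, -0.003, 0.002, 0, -1], [-0.1, -0.003, 0.002, 0, -1], [0, 0, 0, 0, -1]]]'

```text
clock: 12.08
tool_pos: [580.4, 122.8, 86.1]
eef_rot: [0.001, 0.582, 0.814, 0.002]
ft_force: [-2.0, 2.6, 13.6]
grip_width: -0.001
gripper_force: 6.8
```

Run:
```python
from h import *
p=tool()[0]; r=p[:2]-[556.7,71.1]; a=np.radians(-71.15)
print('finger x,y from edge',r@[np.cos(a),np.sin(a)],r@[-np.sin(a),np.cos(a)],tool()[2]['ft_force'])
w=shot('wrist','w4')
```

```text
finger x,y from edge -41.24449754573738 39.16722523386268 [-2.00442181  2.56632242 13.58247678]
```

View pics/w4.png

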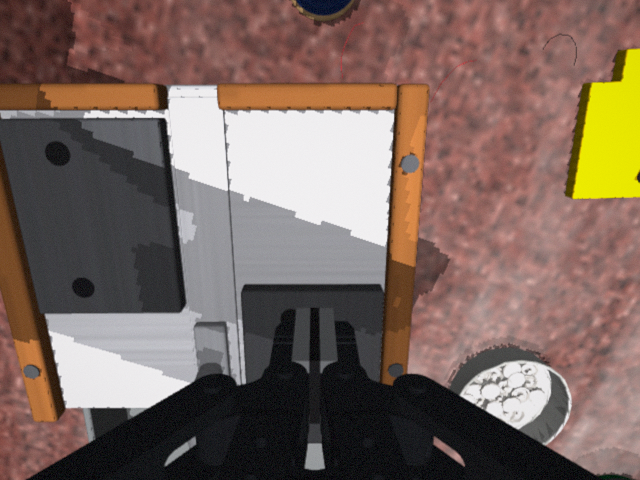

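Run:
```python
from h import *
a=load('top0')
for u,v in[(398,122),(487,415),(660,38),(757,325)]:
    p=pt(a,190+u/4.3,180+v/4.3,42); r=p[:2]-[556.7,71.1]; t=np.radians(-71.15)
    print(r@[np.cos(t),np.sin(t)],r@[-np.sin(t),np.cos(t)])
```

```text
20.88548427294037 79.14816108179687
15.30262504964453 -80.3187098976872
164.71509721260043 76.91107297152453
161.26254249904 -81.94086759518227
```

Call:
send_rows --increments '[[[0, 0, -0.05, 0, -1], [0, 0, -0.3, 0, -1], [0, 0, -0.2, 0, -1], [0.3, -0.04, 0, 0, -1], [0.4, 0, 0, 0, -1], [0.2, 0, 0, 0, -1], [0, 0, 0.3, 0, -1], [0, 0, 0, 0, -1], [0, 0, 0, 0, -1]]]'

```text
clock: 12.88
tool_pos: [564.5, 154.1, 92.9]
eef_rot: [-0.0, 0.582, 0.813, -0.001]
ft_force: [-0.2, -0.7, -0.5]
grip_width: 0.002
gripper_force: 0.0
```

```bash
cat >> h.py <<'E'
def fx():
    p,R,o=tool(); r=p[:2]-[556.7,71.1]; a=np.radians(-71.15)
    print('finger x,y from edge',r@[np.cos(a),np.sin(a)],r@[-np.sin(a),np.cos(a)],p.round(1),o['ft_force'].round(1))
E
python3 - <<'E'
from h import *
fx(); w=shot('wrist','w5')
E
```

```text
finger x,y from edge -76.07151451207926 34.18556124569952 [564.5 154.1  92.9] [-0.2 -0.7 -0.5]
```

View pics/w5.png

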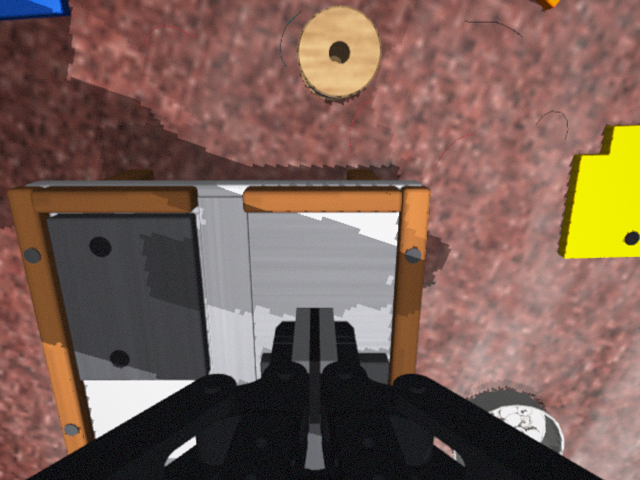

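Run:
```python
from h import *
w=load('w5')
for u,v in[(375,354),(265,354)]:
    p=pt(w,u,v,78); r=p[:2]-[556.7,71.1]; t=np.radians(-71.15); print(r@[np.cos(t),np.sin(t)],r@[-np.sin(t),np.cos(t)])
```

```text
-60.896931102692236 58.012675368574946
-60.83819385231527 13.052670616306507
```

Call:
send_rows --increments '[[[0.05, 0.06, 0, 0, -1], [0, 0, 0.13, 0, -1], [0, 0, 0.1, 0, -1], [0, 0, 0.04, 0, -1], [0, 0, 0, 0, -1], [0, 0, 0, 0, -1]]]'

```text
clock: 13.43
tool_pos: [566.7, 157.4, 83.0]
eef_rot: [-0.0, 0.582, 0.813, -0.0]
ft_force: [-0.5, 0.0, -0.5]
grip_width: 0.004
gripper_force: 0.0
```

Call:
send_rows --increments '[[[-0.05, 0, 0, 0, -1], [-0.05, 0, 0, 0, -1], [-0.05, 0, 0, 0, -1], [-0.05, 0, 0, 0, -1], [-0.05, 0, 0, 0, -1]]]'

```text
clock: 13.85
tool_pos: [570.3, 147.8, 83.4]
eef_rot: [0.0, 0.582, 0.813, 0.0]
ft_force: [0.1, -0.4, 0.3]
grip_width: -0.003
gripper_force: 0.0
```

Run:
```python
from h import *
fx()
```

```text
finger x,y from edge -68.20159640577458 37.625006799757465 [570.3 147.8  83.4] [ 0.1 -0.4  0.3]
```

Call:
send_rows --increments '[[[0, 0, 0.03, 0, -1], [-0.05, 0, 0, 0, -1], [-0.08, 0, 0, 0, -1], [-0.12, 0, 0, 0, -1], [-0.18, 0, 0, 0, -1], [-0.25, 0, 0, 0, -1], [-0.3, 0, 0, 0, -1], [-0.35, 0, 0, 0, -1], [-0.4, 0, 0, 0, -1], [-0.4, 0, 0, 0, -1], [-0.2, 0, 0, 0, -1], [0, 0, -0.4, 0, -1], [0, 0, -0.8, 0, -1], [0, 0, -0.8, 0, -1], [0, 0, -0.5, 0, -1], [0, 0, 0, 0, -1], [0, 0, 0, 0, -1], [0, 0, 0, 0, -1]]]'

```text
clock: 15.35
tool_pos: [599.6, 59.7, 181.3]
eef_rot: [-0.001, 0.582, 0.813, -0.0]
ft_force: [0.4, 0.4, 0.0]
grip_width: 0.0
gripper_force: 0.0
```

Run:
```python
from h import *
fx(); w=shot('top','t6')
s=shot('side','s6')
a=cv2.resize(w['image'][160:310,180:380],(400,300),interpolation=cv2.INTER_CUBIC); b=cv2.resize(s['image'][190:340,190:390],(400,300),interpolation=cv2.INTER_CUBIC)
cv2.imwrite('pics/c6.png',np.hstack([a,b])[:,:,::-1])
```

```text
finger x,y from edge 24.637563903552333 36.91530452661254 [599.6  59.7 181.3] [0.4 0.4 0. ]
```

View pics/c6.png

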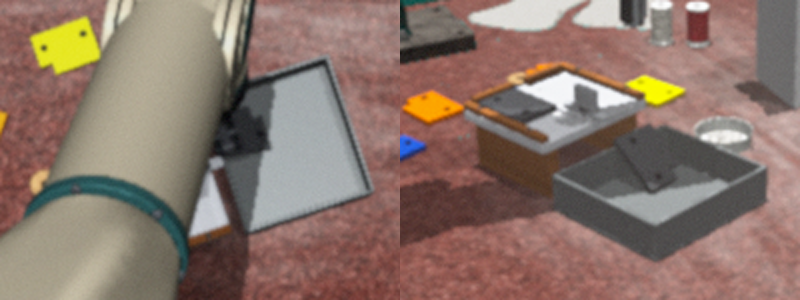

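Call:
send_rows --increments '[[[0.3, 0, -0.5, 0, -1], [0.5, 0, -0.5, 0, -1], [0.7, 0, -0.3, 0, -1], [0.8, 0, 0, 0, -1], [0.8, 0, 0, 0, -1], [0.8, 0, 0, 0, -1], [0.8, 0, 0, 0, -1], [0.8, 0, 0, 0, -1], [0.5, 0, 0, 0, -1], [0, 0, 0, 0, -1], [0, 0, 0, 0, -1]]]'

```text
clock: 16.37
tool_pos: [521.4, 288.2, 232.6]
eef_rot: [-0.001, 0.58, 0.814, -0.001]
ft_force: [-0.5, -0.4, -0.0]
grip_width: -0.001
gripper_force: 0.0
```

Run:
```python
from h import *
w=shot('top','t7'); a=w['image'].astype(int); t=np.radians(-71.15)
pts=[]
for v in range(190,285,1):
  for u in range(270,370,1):
    if a[v,u].max()<95 and w['z_map'][v,u]>0: 
      p=pt(w,u,v); r=p[:2]-[556.7,71.1]; pts.append([r@[np.cos(t),np.sin(t)],r@[-np.sin(t),np.cos(t)],p[2]])
pts=np.array(pts); print(len(pts),np.percentile(pts,[5,25,50,75,95],axis=0).round(0))
cv2.imwrite('pics/c7.png',cv2.resize(w['image'][160:310,180:380,::-1],(800,600),interpolation=cv2.INTER_CUBIC))
```

```text
869 [[ 17. -81.  11.]
 [ 31.  12.  22.]
 [ 50.  32.  31.]
 [ 78.  53.  40.]
 [162.  79.  50.]]
```

View pics/c7.png

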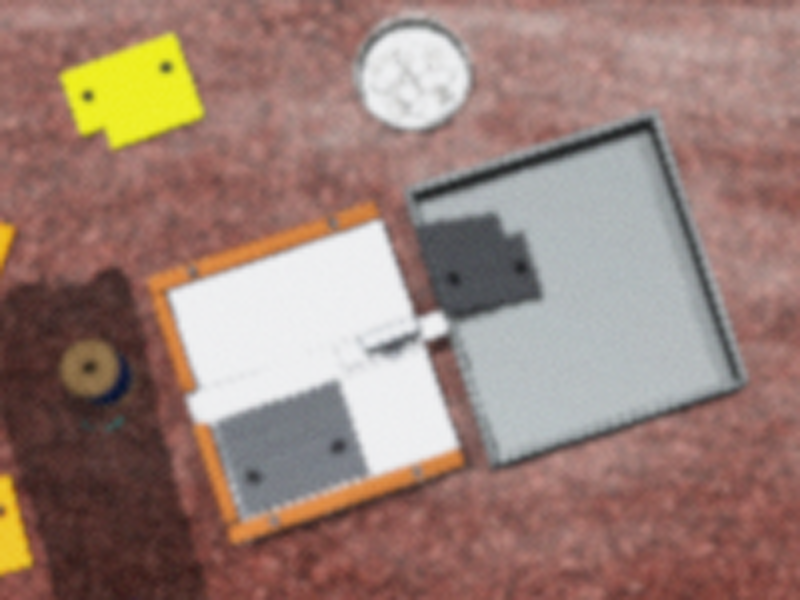

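The plate rests in the tray, leaning on its near wall. Its middle is well inside and about 25 mm up. The keeper lies along the rib, and the whole plate, spool and dish are unmoved. I hand the job in.

```bash
python3 -c "
from plant import workorder
print(workorder.close_job())"
```

```text
the job is handed in; nothing more can be done
None
```

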